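# Face the insert to the reader and hold its shutter open

### The arm

A 6-joint arm with a two-finger parallel gripper is mounted at the origin on the work surface. World frame = base frame: x ahead of the robot, y to its left, z up, the work surface at z = 0. Lengths are in m, angles in rad, forces in N, time in s.
With the tool pointing down it reaches from about 0.275 to 0.825 m from the base axis. Payload 5.2 kg.
Tool frame: the origin (TCP) lies at the very end of the fingers, on their centre line; the grasp point (between the pads) lies 19 mm behind it (env.pinch_z is the distance from the TCP to the grasp point, in m); z points along the fingers, y is the direction in which the jaws open and shut (so a half turn about z gives the same grasp; the last joint's range is limited). The gripper opens to 93 mm and grips with 3 to 60 N. Pads are 15 mm wide; open, the fingers measure 128 mm over their backs; the gripper's body (75 mm by 188 mm) begins 65 mm behind the grasp point.
Start: joints at [-1.348, 0.259, 1.535, -0, 1.348, -0.203], TCP at [0.227, -0.501, 0.219] pointing down, gripper open.
Joint ranges: [-3.14, 3.14], [-0.91, 2.08], [0.19, 2.58], [-1.22, 4.36], [0.22, 2.71], [-3.12, 3.12]. Speed limits (rad/s): [2.57, 2.57, 3.14, 3.14, 3.14, 3.14].

### API

Orientations are given as a unit quaternion [x, y, z, w].
In Python, from bench import env, viewer gives the robot as it stands. The module is installed in compiled form; this text tells all that it offers.
- The arm moves only by the tool drive_tool, never from a script. Its argument "targets" is a list of rows, each an object of numbers: "claw": the gripper command: -1 is fully open, 1 is shut, values between are in proportion; "dx", "dy", "dz": the shift along the tool's x, y, z scaled (see below); "rx", "ry", "rz": the turn, a rotation vector about the tool's x, y, z scaled (see below). In form: [{"claw": .., "dx": .., "dy": .., "dz": .., "rx": .., "ry": .., "rz": ..}, ...]. A call has 1 to 12 rows; each row shifts and turns the commanded pose from where the row before left it, along the tool's axes as they then stand; what a row does not reach is not made up. The controller multiplies each number of a shift by 0.5 m and each number of a turn by pi rad. A row lasts 1/8 s, in which the tool goes at most 62.5 mm and 10.7 degrees, less where a joint would pass 70% of its speed; a pose out of reach is approached as far as the arm can. A call with a number of a shift or a turn outside -1 to 1 is refused whole. A call with a gripper value outside its range is refused whole. The fingers move at their own pace and stop on an object; "force" is the grip in N (left out, the last holds). Time passes only in rows, so rows that do not move let the fingers close. It gives the time, the measured TCP pose, the force and the opening at its end, in the units of the state.
- env.read_state(): the state, without advancing time (a new reading comes with each control period).
- viewer.snapshot(name): name is "scene" or "top"; returns (picture, depth): 480x640x3 uint8, blue, green, red; 480x640 float32, m along the optical axis (not along the pixel's ray), 0 where there is no reading.
- viewer.calibration(name): a dict with "intrinsics" (3x3 intrinsics, pixels), "T" (4x4, takes a point from camera to world coordinates). Camera axes: x right, y up, looking along -z (the intrinsics and any distortion apply to the point x, -y, -z); pixel columns grow to the right and rows downward; lengths in m; the calibration is good to about 2 mm. A picture is of the moment at which its call begins. calibration takes no time and is no camera call.
- env.sign_off(): hands the job in, once; it reports no verdict.
Trained networks look in the newest picture that a camera, given by its name, has taken for a name from the list of things; names that differ only in an ending like _2 or _b are one class to them, and where a whole thing is asked for, a point or a joint stands for the part that bears it (a point fixed in the world has none). Each returns a list of dicts, best first, with "score" (0 to 1); they miss things now and then, are a little off and sometimes report something else, mostly with a low value. They report only what shows in the picture. A call takes as long as a camera call.
- viewer.recognise(camera, label): "box" ([left, top, right, bottom] in pixels, round what is visible of it).
- viewer.regions_of(camera, label): "pixels" (480x640 bool, what is visible of it) and "box" ([left, top, right, bottom] in pixels, round what is visible of it).
- viewer.mark_of(camera, label): "position" ([column, row] in pixels: a listed point, or the origin of a listed thing).
The state is a dict: "time_s": time; "joint_pos": joint angles; "joint_vel": joint speeds; "effort": joint torques, N m; "eef_pos": TCP position; "tool_rot": TCP orientation; "force": force on the tool from outside, world axes, zero at the start; "wrist_torque": the same for the moment, N m; "grip_width": finger opening in m.
Only numpy, scipy, OpenCV 4.12 (cv2) and the standard library are available. Lean on these libraries where they do the work, as an engineer would, in place of code of your own. Each camera call takes 0.05 s, during which the arm holds its last target. There are 200 camera calls.

### The job

Take a reading of the mould insert: turn it where it stands in its round seat until its marked side squarely faces the reader's window, and let go of it. Then use the gripper to swing the reader's sprung shutter arm by its upright post forward, away from the robot, all the way to its stop, and finish still holding it there, because the spring shuts it as soon as it is let go. Leave the insert standing in its seat facing the window, and leave the other things on the bench where they are.

Things in the scene. Friction and masses are not known exactly. Their poses are not given: they have to be found in the camera images.
- station: Reading station, fixed, place and yaw vary: dark steel plate 320 x 120 x 12 mm with a grey reader housing at its +x end, a round seat at its -x end. Origin: centre of the plate's underside, on the table; z up, x from the seat towards the reader. Housing: x 40 to 150 mm, y -35 to 35 mm, top at z 100 mm; pivot hub up to z 125 mm.
- seat (a point): Centre of the seat, on the plate's top (z 12 mm; station x -105 mm, y 0), where the insert's underside rests. A steel ring, inner radius 25 mm, outer 34 mm, stands 8 mm high round it, so the insert has 3 mm of play and turns freely.
- window (a point): Centre of the reader's round window (34 mm across) in the housing face that looks along the station's -x at the seat; 62 mm above the table.
- insert: Loose matt aluminium mould insert, an upright cylinder 44 mm in diameter, 80 mm tall, about 0.32 kg, in the seat. Origin: centre of its underside; z up; its x axis points out through its marked side. On its flat top a raised dark key, 15 x 6 x 5 mm, runs along that x axis out to the rim on the marked side. At the start the mark points 0.7 rad or more away from the window, either way.
- mark (a point): Centre of the mark, a 15 mm dark etched square on the insert's side, 50 mm above its underside, 22 mm from its axis.
- shutter (a joint): Angle of the shutter arm about its vertical pivot: 0 at rest, the arm along the station's -x with its leaf over the window; it grows as the arm swings towards the station's +y (clockwise from above) to a hard stop at 1.05 rad, window clear. A spring always pulls it back to 0: at the post about 1.5 N at 0 and 5 N at the stop.
- shutter_arm: The steel shutter arm: a flat bar 14 mm wide and 6 mm thick from the pivot outwards, 110 mm long, its top 119 mm above the table; a leaf 36 mm wide hangs from it to 35 mm above the table, and an upright black post stands near its end. Origin: on the pivot axis, 110 mm above the table; its -x axis points along the arm from the pivot to the post.
- pivot (a point): Point on the vertical pivot axis of the arm (station x 115 mm, y 0), 116 mm above the table.
- post (a point): Centre of the top of the upright round post on the arm, 170 mm above the table, 100 mm from the pivot axis. The post is 14 mm in diameter and free from 119 mm to 170 mm above the table: it can be pinched from above or pushed from the side.
- loupe: Bystander, loose, to be left where it stands: black eyepiece, 36 mm across, 38 mm tall. Origin: centre of its underside.
- sleeve: Bystander, loose, to be left where it stands: steel stepped sleeve, 42 mm across, 42 mm tall. Origin: centre of its underside.
- spacer: Bystander, loose, to be left where it stands: brass stepped spacer, 34 mm across, 34 mm tall. Origin: centre of its underside.
- marker: Bystander, loose, to be left where it stands: white marker pen with a red cap, 100 mm long along its x, 17 mm thick, lying. Origin: under its middle.
- spider: Bystander, loose, to be left where it stands: dark four-legged stand, 112 mm across, with a thin upright rod 110 mm tall. Origin: on the table under the rod.

How it is judged:
On the way, in this order (a step that is already met when the one before it is completed fails the run):
1. the insert stands released in its seat with its marked side facing the window (angle between the x axis of insert and the x axis of station, either way round below 0.21 rad and x of mark in the frame of station above -0.098 m and horizontal distance between insert and seat below 0.007 m and z of insert in the frame of station below 0.015 m and angle between insert's own z axis and vertical below 0.06 rad and contact force between insert and the fingers below 0.2 N and contact force between insert and the arm below 0.2 N), for 0.2 s.
2. the gripper holds the shutter arm at its stop (value of joint shutter above 0.99 rad and contact force between the fingers and shutter_arm above 1.5 N and contact force between each of loupe, sleeve, spacer, marker, spider, insert and shutter_arm below 0.2 N), for 0.3 s.
At the end, for the whole second after the job is handed in: Insert upright, released, at rest within 7 mm of the seat centre, marked side within 0.21 rad of the window direction; the fingers hold the shutter arm still with over 1.5 N within 0.06 rad of its stop (joint above 0.99); insert and bystanders do not touch the arm (all of step 1 and all of step 2 and velocity of joint shutter between -0.1 and 0.1 rad/s and linear speed of insert below 0.02 m/s); the arm keeps its last pose, push and grip.
It fails at once if a bystander is shifted more than 30 mm (distance of any of loupe, sleeve, spacer, marker, spider from where it was at the start of the episode above 0.03 m).
It fails at once if the insert is tipped (angle between insert's own z axis and vertical above 0.5 rad).
It also fails if it takes over 56 s, if anything falls off the work surface, if the arm or the gripper's body presses on something with over 40 N, if the wrist force passes 120 N, or if a joint passes its speed limit or range.

## Working session

There is one attempt and no reset: what is moved stays moved. The work goes in short steps, Python scripts to look and compute and a tool call to move; the robot and the scene stay as the last step left them, time stands still between calls to the robot, and variables do not carry over. Pictures are saved under pics/ and viewed, about 8 in all and at most 12, crops included, and the job is handed in when it is done.

Besides the shell and the picture viewer there is one more tool, called after "Call:" as name([rows], argument=value, ...), one row to a line, values as JSON. drive_tool: Moves the arm, as the interface text tells. Its arguments: {"type":"object","properties":{"targets":{"type":"array","items":{"type":"object","properties":{"claw":{"type":"number"},"dx":{"type":"number"},"dy":{"type":"number"},"dz":{"type":"number"},"rx":{"type":"number"},"ry":{"type":"number"},"rz":{"type":"number"}}}},"force":{"type":"number"}},"required":["targets"]}

```bash
mkdir -p pics; cat > h.py <<'E'
import numpy as np, cv2
from bench import env, viewer
def ray(cam,uv,z):
    c=viewer.calibration(cam);K=np.array(c["intrinsics"]);T=np.array(c["T"])
    d=np.linalg.inv(K)@[uv[0],uv[1],1]; d=T[:3,:3]@[d[0],-d[1],-d[2]]; o=T[:3,3]
    return o+d*(z-o[2])/d[2]
def cloud(cam,depth):
    c=viewer.calibration(cam);K=np.array(c["intrinsics"]);T=np.array(c["T"])
    v,u=np.mgrid[:480,:640]; x=(u-K[0,2])/K[0,0]*depth; y=(v-K[1,2])/K[1,1]*depth
    return np.stack([x,-y,-depth],-1)@T[:3,:3].T+T[:3,3]
E
python3 - <<'E'
from h import *
for cam in("top","scene"):
    im,d=viewer.snapshot(cam); cv2.imwrite(f"pics/{cam}1.png",im); np.save(f"d_{cam}.npy",d)
    for n,z in [("post",.17),("pivot",.116),("seat",.012),("window",.062),("insert",.012),("mark",.062),("station",0),("shutter_arm",.11),("spider",0),("loupe",0),("sleeve",0),("spacer",0),("marker",0)]:
        r=viewer.mark_of(cam,n)
        print(cam,n,[(round(a["score"],2),np.round(a["position"]),np.round(ray(cam,a["position"],z),3)[:2]) for a in r[:2]])
print(env.read_state())
E
```

```text
top post [(0.77, array([378., 268.]), array([0.483, 0.002]))]
top pivot [(0.71, array([422., 261.]), array([ 0.501, -0.088])), (0.69, array([420., 261.]), array([ 0.502, -0.085]))]
top seat [(0.59, array([312., 283.]), array([0.46 , 0.126]))]
top window []
top insert [(0.76, array([312., 286.]), array([0.454, 0.125]))]
top mark [(0.8, array([317., 293.]), array([0.438, 0.114]))]
top station [(0.82, array([360., 277.]), array([0.474, 0.023])), (0.37, array([311., 287.]), array([0.453, 0.128]))]
top shutter_arm [(0.68, array([423., 266.]), array([ 0.491, -0.091])), (0.31, array([338., 229.]), array([0.564, 0.074]))]
top spider [(0.9, array([207., 171.]), array([0.706, 0.361]))]
top loupe [(0.68, array([343., 229.]), array([0.579, 0.06 ]))]
top sleeve [(0.65, array([284., 227.]), array([0.583, 0.189]))]
top spacer [(0.59, array([415., 324.]), array([ 0.377, -0.095])), (0.46, array([340., 336.]), array([0.35 , 0.066]))]
top marker [(0.93, array([415., 323.]), array([ 0.377, -0.096]))]
scene post [(0.95, array([241., 238.]), array([0.482, 0.005])), (0.24, array([267., 222.]), array([0.496
[... 873 characters left out ...]
: 1.4, 'joint_pos': array([-1.34781736e+00,  2.58620717e-01,  1.53498766e+00,  1.50520137e-05,
        1.34799238e+00, -2.02773397e-01]), 'joint_vel': array([-6.25403767e-04,  7.06832843e-05, -1.28999338e-03,  8.15275751e-04,
       -2.89134677e-04, -1.54574571e-03]), 'effort': array([ 1.50707088e-03, -4.37201321e+01, -2.84297097e+01,  7.20882649e-02,
        3.12599272e-02, -3.21432566e-06]), 'eef_pos': array([ 0.22719635, -0.50089701,  0.21864654]), 'tool_rot': array([ 9.77427653e-01,  2.11270402e-01,  7.29861820e-06, -4.13005455e-06]), 'force': array([-0.2735156 ,  0.46154706, -0.63800742]), 'wrist_torque': array([ 0.02893261, -0.02113891,  0.06281797]), 'grip_width': 0.09310668604592623}
```

```bash
python3 - <<'E'
from h import *
a=cv2.imread("pics/top1.png"); b=cv2.imread("pics/scene1.png")
A=cv2.resize(a[190:350,240:453],(800,600),interpolation=cv2.INTER_CUBIC); cv2.imwrite("pics/c1.png",A)
B=cv2.resize(b[170:330,150:363],(800,600),interpolation=cv2.INTER_CUBIC); cv2.imwrite("pics/c2.png",B)
P=cloud("top",np.load("d_top.npy"))
m=(abs(P[...,2]-.0945)<.008)&(np.hypot(P[...,0]-.457,P[...,1]-.124)<.04)
print(m.sum(),P[m].mean(0),P[m].min(0),P[m].max(0))
m=(P[...,2]>.15)&(np.hypot(P[...,0]-.483,P[...,1])<.04)
print(m.sum(),P[m].mean(0))
E
```

```text
384 [0.45673394 0.12552207 0.09332061] [0.43571204 0.10476637 0.08674592] [0.47738014 0.14656118 0.1013675 ]
53 [0.47982189 0.00802585 0.16880286]
```

View pics/c1.png

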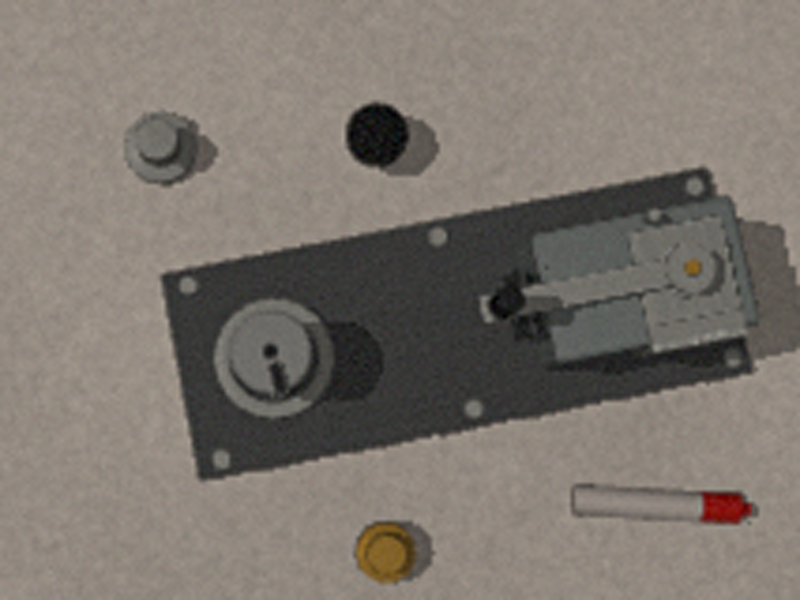

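View pics/c2.png

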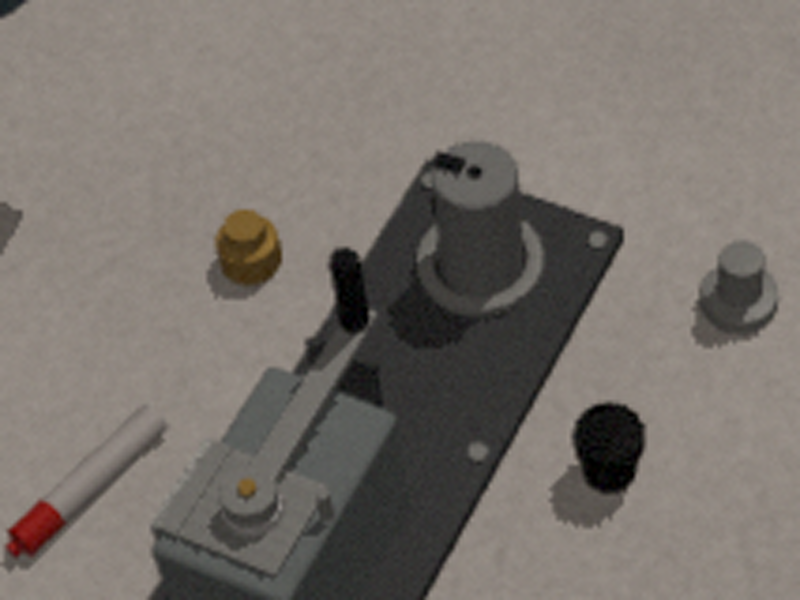

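Top crop: the insert's axis is at (270,351) and its key points to (282,395), roughly robot-wards. The plate's long edge runs (200,478)→(750,372). The post is at (507,300). The scene crop agrees: the key points toward the robot. Next I'll measure the angles.

```bash
cat > ang.py <<'E'
from h import *
def key(im,cam,c,show=True):
    # dark pixels on the insert's top face, projected to key-top height
    g=cv2.cvtColor(im,cv2.COLOR_BGR2GRAY); out=[]
    for v in range(480):
        for u in range(640):
            if g[v,u]<75:
                p=ray(cam,(u,v),.095)
                r=np.hypot(*(p[:2]-c))
                if 4.5e-3<r<.019: out.append(np.r_[p[:2]-c,75-g[v,u]])
    o=np.array(out); m=(o[:,:2]*o[:,2:]).sum(0)/o[:,2].sum()
    return len(o),np.round(m,4),np.arctan2(m[1],m[0])
E
python3 - <<'E'
from ang import *
c=np.array([.4567,.1255])
for cam in("top","scene"):
    im=cv2.imread(f"pics/{cam}1.png"); print(cam,key(im,cam,c), key(im,cam,c+[.002,0])[2],key(im,cam,c+[0,.002])[2])
im=cv2.imread("pics/top1.png")
for e in([(200,478),(750,372)],[(163,274),(705,168)],[(188,285),(695,186)],[(221,459),(733,355)]):
    p=[ray("top",(x/3.756+240,y/3.75+190),.012)[:2] for x,y in e]; d=p[1]-p[0]; print(p,np.arctan2(d[1],d[0]),np.hypot(*d))
r=viewer.regions_of("top","insert")
P=cloud("top",np.load("d_top.npy"))
m=(abs(P[...,2]-.092)<.006)&(np.hypot(P[...,0]-.457,P[...,1]-.124)<.04)
uv=np.argwhere(m)[:,::-1].astype(np.float32); print(cv2.minEnclosingCircle(uv), ray("top",cv2.minEnclosingCircle(uv)[0],.092))
E
```

```text
Traceback (most recent call last):
  File "ang.py", line 8, in key
    p=ray(cam,(u,v),.095)
  File "h.py", line 4, in ray
    c=viewer.calibration(cam);K=np.array(c["intrinsics"]);T=np.array(c["T"])
ValueError: time passes only in moves, steps and waits
```

```bash
sed -i 's/c=viewer.calibration(cam)/c=cal(cam)/' h.py; sed -i '2a import functools\ncal=functools.lru_cache(lambda n: viewer.calibration(n))' h.py
cat > m.py <<'E'
from ang import *
c=np.array([.4567,.1255])
for cam in("top","scene"):
    im=cv2.imread(f"pics/{cam}1.png"); print(cam,key(im,cam,c), key(im,cam,c+[.002,0])[2],key(im,cam,c+[0,.002])[2])
for e in([(200,478),(750,372)],[(163,274),(705,168)],[(188,285),(695,186)],[(221,459),(733,355)]):
    p=[ray("top",(x/3.756+240,y/3.75+190),.012)[:2] for x,y in e]; d=p[1]-p[0]; print(p,np.arctan2(d[1],d[0]),np.hypot(*d))
P=cloud("top",np.load("d_top.npy"))
m=(abs(P[...,2]-.092)<.006)&(np.hypot(P[...,0]-.457,P[...,1]-.124)<.04)
uv=np.argwhere(m)[:,::-1].astype(np.float32); print(cv2.minEnclosingCircle(uv), ray("top",cv2.minEnclosingCircle(uv)[0],.092))
E
python3 m.py
```

```text
top (23, array([-0.0123, -0.0041]), np.float64(-2.8218859442734283)) -2.8610267523321617 -2.652210075769341
scene (47, array([-0.0071, -0.0065]), np.float64(-2.4008583019735648)) -2.5249455178534914 -2.2382505880057226
[array([0.38742676, 0.16483666]), array([ 0.45005498, -0.14628895])] -1.3721552873797545 0.3173664132939136
[array([0.50268944, 0.18775429]), array([ 0.56677369, -0.12242649])] -1.3670599356062456 0.3167316011775267
[array([0.4965284 , 0.17338507]), array([ 0.5562839 , -0.11654043])] -1.3675361741741403 0.29601944415535053
[array([0.39817692, 0.15314931]), array([ 0.4596021 , -0.13679679])] -1.3620326006457049 0.29638117024200467
((311.5, 283.4230651855469), 11.043997764587402) [0.4566462  0.12560474 0.092     ]
```

Call:
drive_tool([
  {"claw":-1,"dx":0.078,"dy":-0.08},
  {"claw":-1,"dx":0.078,"dy":-0.08},
  {"claw":-1,"dx":0.078,"dy":-0.08},
  {"claw":-1,"dx":0.078,"dy":-0.08},
  {"claw":-1,"dx":0.078,"dy":-0.08},
  {"claw":-1,"dx":0.078,"dy":-0.08},
  {"claw":-1,"dx":0.078,"dy":-0.08},
  {"claw":-1,"dx":0.078,"dy":-0.08},
  {"claw":-1,"dx":0.078,"dy":-0.08},
  {"claw":-1,"dx":0.078,"dy":-0.08},
  {"claw":-1,"dx":0.078,"dy":-0.08},
  {"claw":-1,"dx":0.078,"dy":-0.08},
], force=20)

```text
$.targets[0]: bad value
```

Call:
drive_tool([
  {"claw":-1,"rz":-0.045},
  {"claw":-1,"rz":-0.045},
  {"claw":-1,"rz":-0.045},
  {"claw":-1,"rz":-0.045},
  {"claw":-1},
])

```text
$.targets[0]: bad value
```

```bash
cat > go.py <<'E'
import sys
from h import *
from scipy.spatial.transform import Rotation as R
# go.py x y z jaw : remaining move in units, tool frame as it stands (translation first) 
s=env.read_state(); Rm=R.from_quat(s["tool_rot"]).as_matrix()
jaw=np.arctan2(Rm[1,1],Rm[0,1])
t=np.array(list(map(float,sys.argv[1:4]))); d=Rm.T@(t-s["eef_pos"])
dj=(float(sys.argv[4])-jaw+np.pi/2)%np.pi-np.pi/2
print("t",s["time_s"],"pos",np.round(s["eef_pos"],4),"jaw",round(jaw,3),"zdir",np.round(Rm[:,2],3),"F",np.round(s["force"],1),"w",round(s["grip_width"],4),"q",np.round(s["joint_pos"],2))
print("units d",np.round(d/.5,4),"rz",round(-dj/np.pi,4))
E
python3 go.py .456 .125 .064 -.58
```

```text
t 1.4 pos [ 0.2272 -0.5009  0.2186] jaw -1.145 zdir [ 0.  0. -1.] F [-0.3  0.5 -0.6] w 0.0931 q [-1.35  0.26  1.53  0.    1.35 -0.2 ]
units d [ 0.9337 -0.9511  0.3093] rz -0.1799
```

Call:
drive_tool([
  {"claw":-1,"dx":0.078,"dy":-0.08,"dz":0,"rx":0,"ry":0,"rz":0},
  {"claw":-1,"dx":0.078,"dy":-0.08,"dz":0,"rx":0,"ry":0,"rz":0},
  {"claw":-1,"dx":0.078,"dy":-0.08,"dz":0,"rx":0,"ry":0,"rz":0},
  {"claw":-1,"dx":0.078,"dy":-0.08,"dz":0,"rx":0,"ry":0,"rz":0},
  {"claw":-1,"dx":0.078,"dy":-0.08,"dz":0,"rx":0,"ry":0,"rz":0},
  {"claw":-1,"dx":0.078,"dy":-0.08,"dz":0,"rx":0,"ry":0,"rz":0},
  {"claw":-1,"dx":0.078,"dy":-0.08,"dz":0,"rx":0,"ry":0,"rz":0},
  {"claw":-1,"dx":0.078,"dy":-0.08,"dz":0,"rx":0,"ry":0,"rz":0},
  {"claw":-1,"dx":0.078,"dy":-0.08,"dz":0,"rx":0,"ry":0,"rz":0},
  {"claw":-1,"dx":0.078,"dy":-0.08,"dz":0,"rx":0,"ry":0,"rz":0},
  {"claw":-1,"dx":0.078,"dy":-0.08,"dz":0,"rx":0,"ry":0,"rz":0},
  {"claw":-1,"dx":0.078,"dy":-0.08,"dz":0,"rx":0,"ry":0,"rz":0},
], force=20)

```text
time_s: 2.9
eef_pos: [0.4557, 0.1315, 0.219]
tool_rot: [0.977, 0.211, 0.0, 0.0]
force: [0.9, 0.7, 0.2]
grip_width: 0.0931
```

Call:
drive_tool([
  {"claw":-1,"dx":0,"dy":0,"dz":0,"rx":0,"ry":0,"rz":-0.045},
  {"claw":-1,"dx":0,"dy":0,"dz":0,"rx":0,"ry":0,"rz":-0.045},
  {"claw":-1,"dx":0,"dy":0,"dz":0,"rx":0,"ry":0,"rz":-0.045},
  {"claw":-1,"dx":0,"dy":0,"dz":0,"rx":0,"ry":0,"rz":-0.045},
  {"claw":-1,"dx":0,"dy":0,"dz":0,"rx":0,"ry":0,"rz":0},
])

```text
time_s: 3.52
eef_pos: [0.4551, 0.1296, 0.2187]
tool_rot: [0.88, 0.475, 0.0, 0.0]
force: [-0.2, -0.1, -0.4]
grip_width: 0.0932
```

```bash
python3 go.py .456 .125 .064 -.58
```

```text
t 3.525 pos [0.4551 0.1296 0.2187] jaw -0.581 zdir [ 0.  0. -1.] F [-0.2 -0.1 -0.4] w 0.0932 q [ 0.04  0.12  1.71 -0.    1.31  0.62]
units d [-0.0068  0.0065  0.3094] rz -0.0002
```

Call:
drive_tool([
  {"claw":-1,"dx":-0.007,"dy":0.0065,"dz":0,"rx":0,"ry":0,"rz":0},
  {"claw":-1,"dx":0,"dy":0,"dz":0.08,"rx":0,"ry":0,"rz":0},
  {"claw":-1,"dx":0,"dy":0,"dz":0.08,"rx":0,"ry":0,"rz":0},
  {"claw":-1,"dx":0,"dy":0,"dz":0.08,"rx":0,"ry":0,"rz":0},
  {"claw":-1,"dx":0,"dy":0,"dz":0.07,"rx":0,"ry":0,"rz":0},
  {"claw":-1,"dx":0,"dy":0,"dz":0,"rx":0,"ry":0,"rz":0},
  {"claw":1,"dx":0,"dy":0,"dz":0,"rx":0,"ry":0,"rz":0},
  {"claw":1,"dx":0,"dy":0,"dz":0,"rx":0,"ry":0,"rz":0},
  {"claw":1,"dx":0,"dy":0,"dz":0,"rx":0,"ry":0,"rz":0},
  {"claw":1,"dx":0,"dy":0,"dz":0,"rx":0,"ry":0,"rz":0},
  {"claw":1,"dx":0,"dy":0,"dz":0,"rx":0,"ry":0,"rz":0},
  {"claw":1,"dx":0,"dy":0,"dz":0,"rx":0,"ry":0,"rz":0},
], force=15)

```text
time_s: 5.03
eef_pos: [0.4566, 0.1247, 0.0639]
tool_rot: [0.88, 0.476, 0.001, 0.0]
force: [0.9, -1.1, 1.1]
grip_width: 0.0438
```

Call:
drive_tool([
  {"claw":1,"dx":0,"dy":0,"dz":0,"rx":0,"ry":0,"rz":-0.052},
  {"claw":1,"dx":0,"dy":0,"dz":0,"rx":0,"ry":0,"rz":-0.052},
  {"claw":1,"dx":0,"dy":0,"dz":0,"rx":0,"ry":0,"rz":-0.052},
  {"claw":1,"dx":0,"dy":0,"dz":0,"rx":0,"ry":0,"rz":-0.052},
  {"claw":1,"dx":0,"dy":0,"dz":0,"rx":0,"ry":0,"rz":-0.052},
  {"claw":1,"dx":0,"dy":0,"dz":0,"rx":0,"ry":0,"rz":-0.052},
  {"claw":1,"dx":0,"dy":0,"dz":0,"rx":0,"ry":0,"rz":-0.052},
  {"claw":1,"dx":0,"dy":0,"dz":0,"rx":0,"ry":0,"rz":-0.052},
  {"claw":1,"dx":0,"dy":0,"dz":0,"rx":0,"ry":0,"rz":-0.052},
  {"claw":1,"dx":0,"dy":0,"dz":0,"rx":0,"ry":0,"rz":0},
  {"claw":1,"dx":0,"dy":0,"dz":0,"rx":0,"ry":0,"rz":0},
])

```text
time_s: 6.4
eef_pos: [0.456, 0.1248, 0.0638]
tool_rot: [0.335, 0.942, -0.0, 0.0]
force: [-1.5, -0.6, 4.7]
grip_width: 0.0443
```

```bash
python3 go.py .456 .125 .22 .9
```

```text
t 6.4 pos [0.456  0.1248 0.0638] jaw 0.888 zdir [ 0. -0. -1.] F [-1.5 -0.6  4.7] w 0.0443 q [ 0.03  0.29  1.92 -0.    0.93 -0.86]
units d [ 2.000e-04  3.000e-04 -3.124e-01] rz -0.0039
```

Call:
drive_tool([
  {"claw":-1,"dx":0,"dy":0,"dz":0,"rx":0,"ry":0,"rz":0},
  {"claw":-1,"dx":0,"dy":0,"dz":0,"rx":0,"ry":0,"rz":0},
  {"claw":-1,"dx":0,"dy":0,"dz":0,"rx":0,"ry":0,"rz":0},
  {"claw":-1,"dx":0,"dy":0,"dz":0,"rx":0,"ry":0,"rz":0},
  {"claw":-1,"dx":0,"dy":0,"dz":-0.06,"rx":0,"ry":0,"rz":0},
  {"claw":-1,"dx":0,"dy":0,"dz":-0.08,"rx":0,"ry":0,"rz":0},
  {"claw":-1,"dx":0,"dy":0,"dz":-0.09,"rx":0,"ry":0,"rz":0},
  {"claw":-1,"dx":0,"dy":0,"dz":-0.09,"rx":0,"ry":0,"rz":0.045},
  {"claw":-1,"dx":0,"dy":0,"dz":0,"rx":0,"ry":0,"rz":0.059},
  {"claw":-1,"dx":0,"dy":0,"dz":0,"rx":0,"ry":0,"rz":0.059},
  {"claw":-1,"dx":0,"dy":0,"dz":0,"rx":0,"ry":0,"rz":0.059},
  {"claw":-1,"dx":0,"dy":0,"dz":0,"rx":0,"ry":0,"rz":0},
])

```text
time_s: 7.9
eef_pos: [0.4558, 0.1248, 0.2236]
tool_rot: [0.635, 0.773, -0.0, -0.0]
force: [0.8, -0.9, 0.5]
grip_width: 0.093
```

```bash
python3 go.py .50 -.10 .22 .2
```

```text
t 7.9 pos [0.4558 0.1248 0.2236] jaw 0.195 zdir [-0.  0. -1.] F [ 0.8 -0.9  0.5] w 0.093 q [ 0.03  0.11  1.7   0.    1.32 -0.16]
units d [-4.583e-01 -4.000e-04  7.200e-03] rz -0.0016
```

Moving past the post, along the tool's x only, to clear the camera's view of the insert.

Call:
drive_tool([
  {"claw":-1,"dx":-0.1,"dy":0,"dz":0,"rx":0,"ry":0,"rz":0},
  {"claw":-1,"dx":-0.1,"dy":0,"dz":0,"rx":0,"ry":0,"rz":0},
  {"claw":-1,"dx":-0.1,"dy":0,"dz":0,"rx":0,"ry":0,"rz":0},
  {"claw":-1,"dx":-0.1,"dy":0,"dz":0,"rx":0,"ry":0,"rz":0},
  {"claw":-1,"dx":-0.05,"dy":0,"dz":0,"rx":0,"ry":0,"rz":0},
  {"claw":-1,"dx":0,"dy":0,"dz":0,"rx":0,"ry":0,"rz":0},
])

```text
time_s: 8.65
eef_pos: [0.4993, -0.0976, 0.2233]
tool_rot: [0.635, 0.772, -0.0, -0.0]
force: [-0.4, -0.2, -0.2]
grip_width: 0.0931
```

```bash
python3 - <<'E'
from h import *
out=[]
for cam in("top","scene"):
    im,d=viewer.snapshot(cam); cv2.imwrite(f"pics/{cam}2.png",im); np.save(f"d_{cam}2.npy",d)
    for n,z in [("mark",.062),("insert",.012),("post",.17)]:
        print(cam,n,[(round(a["score"],2),np.round(a["position"]),np.round(ray(cam,a["position"],z),3)[:2]) for a in viewer.mark_of(cam,n)[:2]])
    r=(260,230) if cam=="top" else (215,170)
    out.append(cv2.resize(im[r[1]:r[1]+100,r[0]:r[0]+100],(400,400),interpolation=cv2.INTER_CUBIC))
cv2.imwrite("pics/c3.png",np.hstack(out))
P=cloud("top",np.load("d_top2.npy"))
m=(abs(P[...,2]-.092)<.006)&(np.hypot(P[...,0]-.457,P[...,1]-.124)<.04)
uv=np.argwhere(m)[:,::-1].astype(np.float32); c=cv2.minEnclosingCircle(uv);print(c, ray("top",c[0],.092))
from ang import key
print(key(cv2.imread("pics/top2.png"),"top",ray("top",c[0],.092)[:2]))
E
python3 go.py .50 -.10 .22 .2
```

```text
top mark [(0.91, array([321., 279.]), array([0.466, 0.106])), (0.36, array([312., 286.]), array([0.453, 0.124]))]
top insert [(0.84, array([313., 285.]), array([0.456, 0.123]))]
top post [(0.82, array([375., 267.]), array([0.485, 0.009]))]
scene mark [(0.73, array([274., 228.]), array([0.459, 0.114]))]
scene insert [(0.56, array([278., 239.]), array([0.457, 0.124])), (0.36, array([270., 233.]), array([0.435, 0.128]))]
scene post [(0.26, array([215., 302.]), array([ 0.528, -0.114]))]
((310.5, 284.5), 11.068072319030762) [0.45450035 0.12755956 0.092     ]
(18, array([ 0.0024, -0.0134]), np.float64(-1.392537884944251))
t 9.05 pos [ 0.4991 -0.0951  0.2238] jaw 0.195 zdir [ 0.  0. -1.] F [-0.5 -0.2 -0.5] w 0.0932 q [-0.41  0.18  1.62  0.    1.34 -0.6 ]
units d [-0.01   -0.0002  0.0076] rz -0.0016
```

View pics/c3.png

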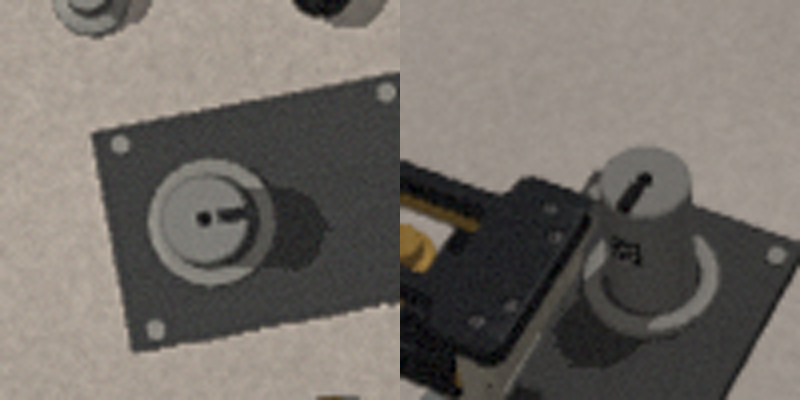

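Both views show the key, and in the scene view the mark too, pointing at the reader. That's about -1.39 rad against the station's -1.367. The insert stands in its ring. Next is the post, at about (0.481, 0.006).

Call:
drive_tool([
  {"claw":-1,"dx":0.07,"dy":0.004,"dz":0,"rx":0,"ry":0,"rz":0},
  {"claw":-1,"dx":0.07,"dy":0,"dz":0,"rx":0,"ry":0,"rz":0},
  {"claw":-1,"dx":0.065,"dy":0,"dz":0,"rx":0,"ry":0,"rz":0},
  {"claw":-1,"dx":0,"dy":0,"dz":0,"rx":0,"ry":0,"rz":0},
  {"claw":-1,"dx":0,"dy":0,"dz":0,"rx":0,"ry":0,"rz":0},
])

```text
time_s: 9.68
eef_pos: [0.4817, 0.0048, 0.2238]
tool_rot: [0.635, 0.772, -0.0, 0.0]
force: [-0.2, 0.1, 0.3]
grip_width: 0.0933
```

```bash
python3 go.py .481 .006 .134 .204
```

```text
t 9.675 pos [0.4817 0.0048 0.2238] jaw 0.194 zdir [ 0.001 -0.001 -1.   ] F [-0.2  0.1  0.3] w 0.0933 q [-0.22  0.13  1.68 -0.    1.33 -0.42]
units d [ 0.0028 -0.001   0.1797] rz -0.0031
```

Call:
drive_tool([
  {"claw":-1,"dx":0.003,"dy":-0.001,"dz":0.06,"rx":0,"ry":0,"rz":-0.003},
  {"claw":-1,"dx":0,"dy":0,"dz":0.06,"rx":0,"ry":0,"rz":0},
  {"claw":-1,"dx":0,"dy":0,"dz":0.06,"rx":0,"ry":0,"rz":0},
  {"claw":1,"dx":0,"dy":0,"dz":0,"rx":0,"ry":0,"rz":0},
  {"claw":1,"dx":0,"dy":0,"dz":0,"rx":0,"ry":0,"rz":0},
  {"claw":1,"dx":0,"dy":0,"dz":0,"rx":0,"ry":0,"rz":0},
  {"claw":1,"dx":0,"dy":0,"dz":0,"rx":0,"ry":0,"rz":0},
  {"claw":1,"dx":0,"dy":0,"dz":0,"rx":0,"ry":0,"rz":0},
  {"claw":1,"dx":0,"dy":0,"dz":0,"rx":0,"ry":0,"rz":0},
  {"claw":1,"dx":0,"dy":0,"dz":0,"rx":0,"ry":0,"rz":0},
  {"claw":1,"dx":0,"dy":0,"dz":0,"rx":0,"ry":0,"rz":0},
], force=20)

```text
time_s: 11.05
eef_pos: [0.4807, 0.0064, 0.1336]
tool_rot: [0.632, 0.775, -0.0, -0.0]
force: [0.6, -0.1, -0.0]
grip_width: 0.0176
```

```bash
python3 go.py .481 .006 .134 .204
```

```text
t 11.05 pos [0.4807 0.0064 0.1336] jaw 0.203 zdir [-0.  0. -1.] F [ 0.6 -0.1 -0. ] w 0.0176 q [-0.22  0.21  1.82  0.    1.11 -0.42]
units d [-0.001   0.0005 -0.0007] rz -0.0004
```

Still closing (17.6 mm); waiting a little more.

Call:
drive_tool([
  {"claw":1,"dx":0,"dy":0,"dz":0,"rx":0,"ry":0,"rz":0},
  {"claw":1,"dx":0,"dy":0,"dz":0,"rx":0,"ry":0,"rz":0},
  {"claw":1,"dx":0,"dy":0,"dz":0,"rx":0,"ry":0,"rz":0},
])

```text
time_s: 11.42
eef_pos: [0.4811, 0.0065, 0.1337]
tool_rot: [0.632, 0.775, 0.0, 0.0]
force: [3.6, 1.3, -2.0]
grip_width: 0.0137
```

Call:
drive_tool([
  {"claw":1,"dx":-0.0008,"dy":0.0175,"dz":0,"rx":0,"ry":0,"rz":0.028},
  {"claw":1,"dx":-0.0008,"dy":0.0175,"dz":0,"rx":0,"ry":0,"rz":0.028},
  {"claw":1,"dx":-0.0008,"dy":0.0175,"dz":0,"rx":0,"ry":0,"rz":0.028},
  {"claw":1,"dx":-0.0008,"dy":0.0175,"dz":0,"rx":0,"ry":0,"rz":0.028},
  {"claw":1,"dx":-0.0008,"dy":0.0175,"dz":0,"rx":0,"ry":0,"rz":0.028},
  {"claw":1,"dx":-0.0008,"dy":0.0175,"dz":0,"rx":0,"ry":0,"rz":0.028},
  {"claw":1,"dx":-0.0008,"dy":0.0175,"dz":0,"rx":0,"ry":0,"rz":0.028},
  {"claw":1,"dx":-0.0008,"dy":0.0175,"dz":0,"rx":0,"ry":0,"rz":0.028},
  {"claw":1,"dx":-0.0008,"dy":0.0175,"dz":0,"rx":0,"ry":0,"rz":0.028},
  {"claw":1,"dx":-0.0008,"dy":0.0175,"dz":0,"rx":0,"ry":0,"rz":0.028},
  {"claw":1,"dx":-0.0008,"dy":0.0175,"dz":0,"rx":0,"ry":0,"rz":0.028},
  {"claw":1,"dx":0,"dy":0,"dz":0,"rx":0,"ry":0,"rz":0},
])

```text
time_s: 12.92
eef_pos: [0.5701, -0.0179, 0.1337]
tool_rot: [0.92, 0.392, 0.001, -0.001]
force: [2.0, 7.4, 1.0]
grip_width: 0.0133
```

```bash
python3 go.py .481 .006 .134 -.847; python3 -c "
from h import *
p=env.read_state()['eef_pos'][:2]-[.500,-.0916]; print(np.hypot(*p),np.arctan2(p[1],p[0]),'shutter',-1.367+np.pi-np.arctan2(p[1],p[0]))"
```

```text
t 12.925 pos [ 0.5701 -0.0179  0.1337] jaw -0.766 zdir [ 0.     0.003 -1.   ] F [2.  7.4 1. ] w 0.0133 q [-0.23  0.36  1.6   0.    1.17  0.54]
units d [-0.0891 -0.1616 -0.0006] rz 0.0258
0.10172458961758468 0.8101582462064414 shutter 0.9644344073833517
```

Call:
drive_tool([
  {"claw":1,"dx":-0.0008,"dy":0.0175,"dz":0,"rx":0,"ry":0,"rz":0.028},
  {"claw":1,"dx":0,"dy":0,"dz":0,"rx":0,"ry":0,"rz":0},
  {"claw":1,"dx":0,"dy":0,"dz":0,"rx":0,"ry":0,"rz":0},
])

```text
time_s: 13.3
eef_pos: [0.5759, -0.0237, 0.1337]
tool_rot: [0.936, 0.351, 0.001, -0.001]
force: [3.4, 8.2, 0.5]
grip_width: 0.0137
```

Call:
drive_tool([
  {"claw":1,"dx":0,"dy":0.004,"dz":0,"rx":0,"ry":0,"rz":0},
  {"claw":1,"dx":0,"dy":0,"dz":0,"rx":0,"ry":0,"rz":0},
  {"claw":1,"dx":0,"dy":0,"dz":0,"rx":0,"ry":0,"rz":0},
])

```text
time_s: 13.68
eef_pos: [0.5769, -0.0249, 0.1337]
tool_rot: [0.936, 0.351, 0.001, -0.002]
force: [2.5, 8.4, 0.9]
grip_width: 0.0131
```

```bash
python3 go.py .481 .006 .134 -.847; python3 -c "
from h import *
p=env.read_state()['eef_pos'][:2]-[.500,-.0916]; print(np.hypot(*p),np.arctan2(p[1],p[0]),'shutter',-1.367+np.pi-np.arctan2(p[1],p[0]))"
```

```text
t 13.675 pos [ 0.5769 -0.0249  0.1337] jaw -0.852 zdir [-0.     0.004 -1.   ] F [2.5 8.4 0.9] w 0.0131 q [-0.24  0.38  1.59  0.    1.18  0.61]
units d [-0.1038 -0.1727 -0.0004] rz -0.0017
0.1018305846474479 0.7148352383588327 shutter 1.0597574152309606
```

Call:
drive_tool([
  {"claw":1,"dx":0,"dy":0.004,"dz":0,"rx":0,"ry":0,"rz":0},
  {"claw":1,"dx":0,"dy":0,"dz":0,"rx":0,"ry":0,"rz":0},
  {"claw":1,"dx":0,"dy":0,"dz":0,"rx":0,"ry":0,"rz":0},
])

```text
time_s: 14.05
eef_pos: [0.5776, -0.0256, 0.1337]
tool_rot: [0.936, 0.351, 0.0, -0.003]
force: [-0.4, 10.4, 2.0]
grip_width: 0.0139
```

Call:
drive_tool([
  {"claw":1,"dx":0,"dy":0.004,"dz":0,"rx":0,"ry":0,"rz":0},
  {"claw":1,"dx":0,"dy":0,"dz":0,"rx":0,"ry":0,"rz":0},
  {"claw":1,"dx":0,"dy":0,"dz":0,"rx":0,"ry":0,"rz":0},
])

```text
time_s: 14.42
eef_pos: [0.5778, -0.0258, 0.1336]
tool_rot: [0.936, 0.352, -0.0, -0.004]
force: [-3.0, 14.0, 5.2]
grip_width: 0.0137
```

The last 2 mm command moved the tool only 0.3 mm, and the push rose from about 5 N to 12 N, so the arm is on its stop. Checking by camera.

```bash
python3 - <<'E'
from h import *
out=[]
for cam in("top","scene"):
    im,d=viewer.snapshot(cam); cv2.imwrite(f"pics/{cam}3.png",im)
    for n,z in [("mark",.062),("insert",.012),("loupe",0),("sleeve",0),("spacer",0),("marker",0),("spider",0)]:
        print(cam,n,[(round(a["score"],2),np.round(ray(cam,a["position"],z),3)[:2]) for a in viewer.mark_of(cam,n)[:1]])
    r=(240,190) if cam=="top" else (150,150)
    out.append(cv2.resize(im[r[1]:r[1]+180,r[0]:r[0]+200],(400,360),interpolation=cv2.INTER_CUBIC))
cv2.imwrite("pics/c4.png",np.hstack(out))
from ang import key
print(key(cv2.imread("pics/top3.png"),"top",np.array([.4555,.1265])))
s=env.read_state();print(s["time_s"],s["eef_pos"],s["force"],s["grip_width"])
E
```

```text
top mark [(0.68, array([0.455, 0.106]))]
top insert [(0.81, array([0.452, 0.128]))]
top loupe [(0.72, array([0.579, 0.064]))]
top sleeve [(0.87, array([0.581, 0.189]))]
top spacer [(0.53, array([0.35 , 0.062]))]
top marker []
top spider [(0.56, array([0.711, 0.36 ]))]
scene mark []
scene insert []
scene loupe [(0.9, array([0.584, 0.063]))]
scene sleeve [(0.58, array([0.58 , 0.187]))]
scene spacer [(0.63, array([0.351, 0.064]))]
scene marker [(0.89, array([ 0.374, -0.089]))]
scene spider [(0.6, array([0.718, 0.352]))]
(17, array([ 0.0016, -0.0132]), np.float64(-1.4493326186501547))
15.225 [ 0.57776729 -0.02583671  0.13359381] [-3.02031754 14.39860201  4.19551545] 0.013331967012260425
```

View pics/c4.png

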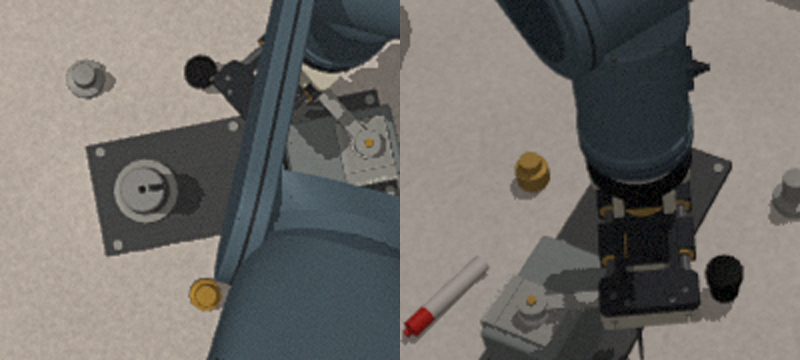

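The top view shows the shutter arm swung forward, pivot (368,143) to (322,95), and the gripper on the post. The insert is untouched with its key toward the reader, and the bystanders are in place. Handing in.

```bash
python3 -c "
from h import *
print(env.sign_off()); s=env.read_state(); print(s['time_s'],s['eef_pos'],s['force'],s['grip_width'])"
```

```text
the job is handed in; nothing more can be done
None
the job is handed in; nothing more can be done
```

I turned the insert about 1.47 rad in its seat and let go of it. I then pinched the shutter post and swung it forward to its stop, and handed the job in at about 15 s with the gripper still holding it there. The hand-in reports no verdict.

**Insert:** the key read −1.39 rad after release and −1.45 rad at the end, against −1.367 rad for the station. That is an error of about 0.02–0.08 rad, inside the 0.21 limit. I put the difference between readings down to picture resolution. The insert's centre measured within about 4 mm of the seat.

**Shutter:** the tool position put the arm at about 1.06 rad just before the final push. The last 2 mm command moved the tool only about 0.3 mm while the push rose to about 12 N, so it is on the stop. A rough reading from the last picture gave about 1.01 rad, lower than the tool's value but still above 0.99.

**Bystanders:** each was found by at least one camera within 10 mm of its start, which is about as fine as the detector gets. At the end the top camera did not report the marker and the scene camera did not report the insert, as the robot arm partly blocked both views; the other camera saw each of them.

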